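# Fit the battery behind the logger's sliding shutter

### The arm

A 6-joint arm with a two-finger parallel gripper is mounted at the origin on a cart in front of the work surface, level with it; the furniture and walls round the work are solid. World frame = base frame: x ahead of the robot, y to its left, z up, the work surface at z = 0. Lengths are in mm, angles in rad, forces in N, time in s.
With the tool pointing down it reaches from about 350 to 975 mm from the base axis. Payload 7.1 kg.
Tool frame: the origin (TCP) lies on the front face of the gripper's body, between the roots of the fingers; the fingertips stand 80 mm ahead of it and the grasp point (between the pads) lies 61 mm ahead of it (env.tips_ahead is the distance from the TCP to the fingertips, in mm); z points along the fingers, y is the line along which they close (so a half turn about z gives the same grasp; the last joint's range is limited). The gripper opens to 88 mm and grips with 3 to 60 N. Pads are 20 mm wide; open, the fingers measure 115 mm over their backs; the gripper's body (75 mm by 178 mm) begins 61 mm behind the grasp point.
Start: joints at [-1.142, 0.423, 1.63, -0, 1.089, -0.019], TCP at [270.629, -563.352, 302.675] pointing down, gripper open.
Joint ranges: [-3, 3], [-0.9, 2.11], [0.09, 2.58], [-1.31, 4.45], [0.11, 2.69], [-2.54, 2.54]. Speed limits (rad/s): [2.39, 2.39, 3.01, 3.14, 3.14, 3.14].

### API

Orientations are given as a unit quaternion [x, y, z, w].
In Python, from station import env, set_gripper, viewer, workorder gives the robot as it stands. Calls block until the motion is done:
- env.reach(position, orientation): joint-space move of the TCP to a pose.
- env.move_l(position, rot=None, rate=150, f_stop=None): straight line of the TCP; rot=None keeps the orientation; rate is the mean speed in mm/s. With f_stop (N) it stops when the force on the tool has changed by that much, and returns True; else False.
- env.move_joints(angles): joint-space move.
- set_gripper(opening): finger opening in mm; the grip force is fixed at half the most; returns when the fingers have stopped.
- env.hold(seconds).
- env.ik(position, orientation): joint angles nearest the present ones, or None.
- env.read_state(): the state.
- viewer.camera(name): name is "side" or "top" or "wrist"; returns the picture (384x512x3 uint8, blue, green, red); there is no depth.
- viewer.camera_params(name): a dict with "fx", "fy", "cx", "cy" (pixels), "pose" (4x4, takes a point from camera to world coordinates); the wrist camera has in their place "tool_from_camera" (4x4, takes a point from camera to tool coordinates, whose origin is the TCP and whose axes are the flange's). Camera axes: x right, y up, looking along -z (the intrinsics and any distortion apply to the point x, -y, -z); pixel columns grow to the right and rows downward; lengths in mm; the calibration is good to about 2 mm. A picture is of the moment at which its call begins: read the wrist's pose just before it. camera_params takes no time and is no camera call.
A pose or a line that the arm cannot do raises env.IKError and nothing moves.
- workorder.sign_off(): hands the job in; it is judged then, once.
The state is a dict: "time_s": time; "qpos": joint angles; "dq": joint speeds; "tau": joint torques, N m; "tool_pos": TCP position; "orientation": TCP orientation; "force": force on the tool from outside, world axes, zero at the start; "wrist_torque": the same for the moment, N m; "width": finger opening in mm; "grip_force": force on a finger pad.
Only numpy, scipy, OpenCV 4.12 (cv2) and the standard library are available. Lean on these libraries where they do the work, as an engineer would, in place of code of your own. Each camera call takes 0.05 s, during which the arm holds its last target. There are 200 camera calls.

### The job

Fit the 9 V block battery into the data logger: slide its flush battery shutter fully open by pressing on it with closed fingertips and dragging it, lay the battery flat in the cradle with its snaps towards the contact block, then drag the shutter shut again until it clicks home. The shutter is thin: keep the force on it under 25 N, and do not disturb the tweezers, bottle and spool standing by.

Things in the scene. Friction and masses are not known exactly. Their poses are not given: they have to be found in the camera images.
- logger: grey die-cast instrument case lying on its face, back plate up, 192 (x) x 104 (y) x 33.5 mm; rubber corner bumpers to 99 and 55 mm from the centre, sockets on the +x end to 109 mm. Stands firm, never moves. Origin: centre of underside, on the bench; z up. The back plate (1.5 mm, top at z = 33.5) has a window, x -88 to 18, y -41 to 41 mm, filled by the shutter, which opens along +x under the plate
- shutter (a joint): travel of the battery shutter along the logger's +x, in m: 0 shut, 0.064 fully open. No handle. It drags with about 2 N and stays where left; a hidden click stop holds it shut, so about 7 N is needed in the first and last 8 mm. It does not give when pressed. Fully open, a strip of it 44 mm long still shows in the window, so tips set down on the ribs clear the window's rims over the whole stroke
- ribs_shut (a point): fixed in the logger at x = -70, y = 0, z = 33.5 mm: over the middle of the shutter's patch of low cross ribs when it is shut (add the travel along +x when it is not). The shutter is a plain grey plate 116 x 86 x 3 mm; its guides hold its top 2 to 5.5 mm below the back plate's top, how far differs from unit to unit: feel for it. Friction on bare fingertips about 0.6
- bay_seat (a point): on the floor of the battery bay, fixed in the logger at x = -55, y = 0, z = 7 mm, axes as the logger's: where the battery's origin belongs, the battery's +y along the logger's +x (snaps to -x). The bay, under the shutter, spans x -88 to -26, y -44 to 44 mm in the logger's frame; 62 mm of it lies open when the shutter is fully open
- cradle (a point): centre of the cradle's mouth, fixed in the logger at x = -54, y = 0, z = 13 mm, axes as the logger's. The cradle on the bay floor: two side ribs 6 mm high (tops at this height) with 31 mm between them; at the logger's -x end a black contact block 16 mm high, its shoulders 25.5 mm from this point, a gap between them for the snaps; at the +x end a stop 9 mm high, 26 mm from this point
- battery: 9 V block battery, 26 (x) x 49 (y) x 17 mm (z), 45 g, lying flat on the bench; origin in the middle of its underside, z up; the case runs from y = -22 to 24 mm, the two snap terminals stand out of its -y end to y = -25 mm. Grasp it across its 26 mm width, by its upper half (the cradle ribs hide its lower 6 mm)
- battery_snaps (a point): centre of the battery's snap end, 22 mm from its origin along its -y axis, 8.5 mm above its underside
- tweezers: black tweezers, 121 mm long, 9 mm thick, lying on the bench beside the battery: leave alone
- flux: small white dropper bottle, 30 mm across, 74 mm tall, standing behind the logger: leave alone
- spool: solder spool, 49 mm across, 43 mm tall, standing behind the logger: leave alone

How it is judged (in metres and radians):
On the way, in this order (a step that is already met when the one before it is completed fails the run):
1. the shutter is dragged fully open (60 mm or more) (value of joint shutter above 0.06 m), for 0.2 s.
2. the battery lies seated in the cradle, let go, snaps to the contact block (horizontal distance between battery and bay_seat below 0.006 m and z of battery in the frame of bay_seat below 0.002 m and x of battery_snaps in the frame of bay_seat below -0.015 m and contact force between the fingers and battery below 0.1 N), for 0.2 s.
At the end, for the whole second after the job is handed in: the shutter is shut to within 3 mm (past its click), and the battery lies flat on the bay floor (within 2 mm) in the cradle, within 6 mm of its seat, at rest, its snap end towards the contact block (value of joint shutter below 0.003 m and horizontal distance between battery and bay_seat below 0.006 m and z of battery in the frame of bay_seat between -0.003 and 0.002 m and x of battery_snaps in the frame of bay_seat below -0.015 m and linear speed of battery below 0.02 m/s); the robot touches nothing.
It fails at once if the fingers load the shutter with more than 25 N (contact force between the fingers and shutter above 25 N).
It fails at once if the tweezers, the flux bottle or the solder spool is shifted by more than 20 mm (distance of any of tweezers, flux, spool from where it was at the start of the episode above 0.02 m).
It also fails if it takes over 72 s, if anything falls off the work surface, if the arm or the gripper's body presses on something with over 40 N, if the wrist force passes 120 N, or if a joint passes its speed limit or range.

## Working session

There is one attempt and no reset: what is moved stays moved. The work goes in short steps, each a Python script; the robot and the scene stay as the last script left them, time stands still between calls to the robot, and variables do not carry over. Pictures are saved under pics/ and viewed, at most 10 in all, crops included, and the job is handed in when it is done.

```bash
ls; mkdir -p pics; python3 - <<'E'
from station import env, viewer
import cv2, numpy as np
for n in("top","side"):
    cv2.imwrite(f"pics/{n}0.png",viewer.camera(n))
    p=viewer.camera_params(n); print(n,{k:(np.round(v,3).tolist() if k=="pose" else v) for k,v in p.items()})
p=viewer.camera_params("wrist"); print(p)
s=env.read_state(); print(s["time_s"],s["orientation"],s["tool_pos"],env.tips_ahead)
E
```

```text
pics
top {'fx': 393.010874092682, 'fy': 393.010874092682, 'cx': 252.84375898265336, 'cy': 190.30603643912056, 'pose': [[0.005, 0.983, -0.183, 438.692], [-1.0, 0.008, 0.013, 84.675], [0.014, 0.183, 0.983, 902.301], [0.0, 0.0, 0.0, 1.0]]}
side {'fx': 364.9812259463811, 'fy': 364.9812259463811, 'cx': 252.5662093164021, 'cy': 180.48731657819468, 'pose': [[0.971, 0.145, -0.192, 420.406], [-0.241, 0.604, -0.76, -546.259], [0.006, 0.784, 0.621, 577.527], [0.0, 0.0, 0.0, 1.0]]}
{'fx': 288.76288301828515, 'fy': 288.76288301828515, 'cx': 258.5673543563569, 'cy': 188.24965087864712, 'tool_from_camera': array([[ 6.72563245e-04,  9.62467693e-01,  2.71395443e-01,
         7.44267063e+01],
       [ 9.99999348e-01, -3.96908443e-04, -1.07058265e-03,
        -1.62684114e-01],
       [-9.22682069e-04,  2.71395987e-01, -9.62467333e-01,
        -8.23411394e+01],
       [ 0.00000000e+00,  0.00000000e+00,  0.00000000e+00,
         1.00000000e+00]])}
0.1 [ 9.75040729e-01  2.22025027e-01 -1.25167168e-04 -6.69718650e-04] [ 270.48216398 -563.01665248  301.97613379] 80.0
```

View pics/top0.png

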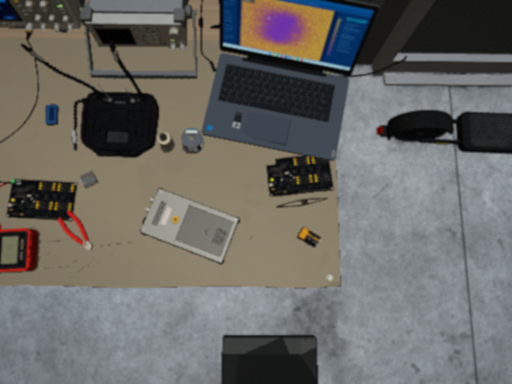

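```bash
python3 - <<'E'
import cv2, numpy as np
a=cv2.imread("pics/top0.png")
A=cv2.resize(a[180:270,130:250],None,fx=5,fy=5,interpolation=cv2.INTER_CUBIC)
B=cv2.resize(a[190:260,270:340],None,fx=5,fy=5,interpolation=cv2.INTER_CUBIC)
o=np.zeros((450,600+350-150,3),np.uint8); 
o=np.zeros((450,600,3),np.uint8); o[:]=A
C=np.zeros((600,800,3),np.uint8); C[:450,:600]=A
D=cv2.resize(B,(200,200)); C[0:200,600:]=D
C=cv2.imwrite("pics/crop.png",C)
E
```

```text
(no output)
```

View pics/crop.png

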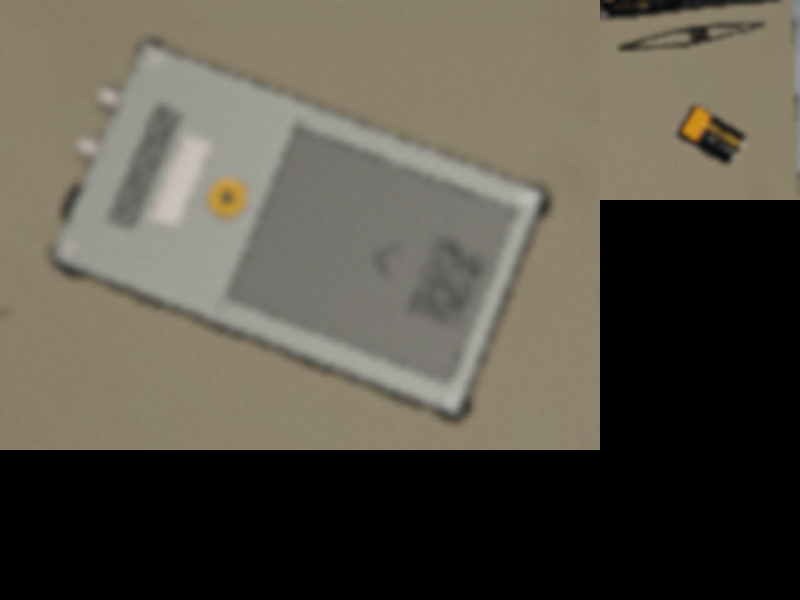

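```bash
cat > h.py <<'E'
from station import env, set_gripper, viewer, workorder
import cv2, numpy as np
from scipy.spatial.transform import Rotation as R
def quat(yaw):  # tool down, tool y axis at world angle yaw
    y=np.array([np.cos(yaw),np.sin(yaw),0]); z=np.array([0,0,-1.]); x=np.cross(y,z)
    return R.from_matrix(np.column_stack([x,y,z])).as_quat()
def unproj(uv,z,P,pose):
    uv=np.atleast_2d(uv).astype(float)
    d=np.column_stack([(uv[:,0]-P["cx"])/P["fx"],-(uv[:,1]-P["cy"])/P["fy"],-np.ones(len(uv))])@pose[:3,:3].T
    o=pose[:3,3]; return o+d*((z-o[2])/d[:,2])[:,None]
def wpose(s):
    T=np.eye(4); T[:3,:3]=R.from_quat(s["orientation"]).as_matrix(); T[:3,3]=s["tool_pos"]
    return T@viewer.camera_params("wrist")["tool_from_camera"]
def wlook(name):
    s=env.read_state(); T=wpose(s); im=viewer.camera("wrist"); cv2.imwrite(f"pics/{name}.png",im); np.save(f"pics/{name}.npy",T); return im
def wun(name,uv,z): return unproj(uv,z,viewer.camera_params("wrist"),np.load(f"pics/{name}.npy"))
def fit(local,world):  # 2D rigid, local->world : x,y,yaw
    a,b=np.array(local,float)[:,:2],np.array(world)[:,:2]; ca,cb=a.mean(0),b.mean(0)
    u,_,v=np.linalg.svd((a-ca).T@(b-cb)); M=v.T@np.diag([1,np.linalg.det(v.T@u.T)])@u.T
    t=cb-M@ca; return t,np.arctan2(M[1,0],M[0,0]),np.linalg.norm(a@M.T+t-b,axis=1)
E
python3 - <<'E'
from h import *
P=viewer.camera_params("top")
w=np.array([(297,125),(525,208),(455,385),(228,300)])/5-.4+[130,180]
W=unproj(w,33.5,P,P["pose"])
# logger +x towards image left; image up = ? right-handed with z up
for l in ([(18,-41),(-88,-41),(-88,41),(18,41)],):
    print(W.round(1)[:,:2].tolist(),fit(l,W))
b=(np.array([(693,104),(748,135),(732,163),(678,130)])-[600,0])/(200/70)-.4+[270,190]
B=unproj(b,17,P,P["pose"]); print(B.round(1)[:,:2].tolist())
l=[(13,24),(13,-22),(-13,-22),(-13,24)]
print(fit([(-13,24),(-13,-22),(13,-22),(13,24)],B),fit(l,B))
t,yw,_=fit([(18,-41),(-88,-41),(-88,41),(18,41)],W)
for k in (-1,1):
    print(k,env.ik([t[0],t[1],300],quat(yw+k*np.pi/2)))
E
```

```text
[[567.3, 215.2], [530.8, 113.2], [453.4, 142.6], [489.6, 242.7]] (array([522.1627599 , 211.34558606]), np.float64(1.2235094358258436), array([1.01601692, 1.47074074, 0.31203675, 0.52759031]))
[[522.7, -38.8], [498.6, -81.8], [476.7, -68.6], [502.2, -26.6]]
(array([499.56292377, -54.82536549]), np.float64(-0.5252119880844314), array([25.0734834 , 25.73989239, 25.89753709, 24.90738926])) (array([499.55793904, -54.82245758]), np.float64(-0.5309829071860472), array([1.88090184, 1.7075784 , 1.47661208, 1.91614322]))
-1 [ 3.63468214e-01  3.36421242e-01  1.77042698e+00 -4.44089210e-16
  1.03474443e+00  7.10755105e-01]
1 [ 3.63468214e-01  3.36421242e-01  1.77042698e+00 -4.44089210e-16
  1.03474443e+00 -2.43083755e+00]
```

```bash
python3 - <<'E'
from h import *
t=np.array([522.2,211.3]); yw=1.2235
c=t+np.array([np.cos(yw),np.sin(yw)])*-30
env.reach([c[0],c[1],260],quat(yw-np.pi/2)); set_gripper(0)
wlook("w1"); s=env.read_state(); print(s["time_s"],s["tool_pos"],s["force"],s["width"])
E
```

```text
4.2583 [511.99572401 183.0885448  260.00583237] [ 0.06341841 -0.22279231  1.15362391] 0.7350177146394898
```

View pics/w1.png

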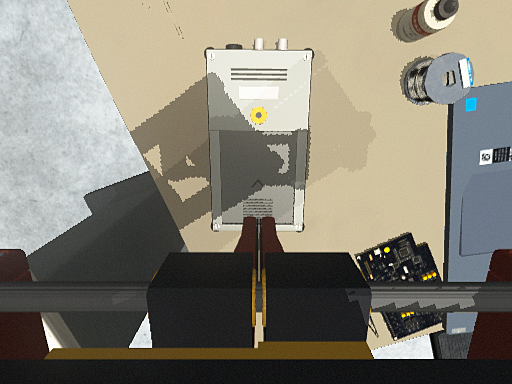

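```bash
python3 - <<'E'
from h import *
W=wun("w1",[(211,130),(308,130),(303,222),(216,222),(258,207),(208,50),(312,50)],33.5); print(W.round(1)[:,:2].tolist())
print(fit([(18,41),(18,-41),(-88,-41),(-88,41)],W[:4]))
a=cv2.imread("pics/w1.png"); cv2.imwrite("pics/w1c.png",cv2.resize(a[40:240,190:330],None,fx=4,fy=3,interpolation=cv2.INTER_CUBIC))
E
```

```text
[[482.5, 247.8], [578.4, 213.1], [542.2, 115.6], [448.2, 149.7], [499.8, 150.4], [509.1, 320.0], [604.9, 285.4]]
(array([524.72507947, 214.48062226]), np.float64(1.2245509819087712), array([10.07040898, 10.02634002,  9.07830693,  9.03826155]))
```

View pics/w1c.png

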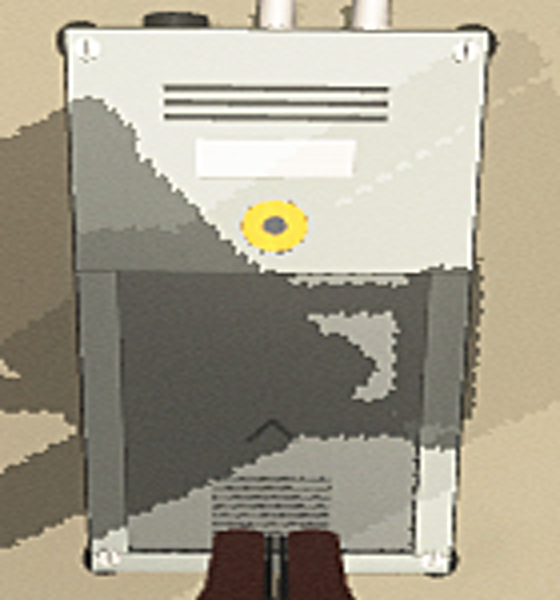

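```bash
python3 - <<'E'
from h import *
c=np.array([(118,271),(428,271),(414,549),(129,549),(271,503),(68,31),(489,31),(455,571),(92,571)])/[4,3]+[190-.4,40-.3]
W=wun("w1",c,33.5)
print(fit([(18,41),(18,-41),(-88,-41),(-88,41)],W[:4]))
print(fit([(96,52),(96,-52),(-96,-52),(-96,52)],W[5:]))
t,yw,_=fit([(18,41),(18,-41),(-88,-41),(-88,41),(96,52),(96,-52),(-96,-52),(-96,52)],W[[0,1,2,3,5,6,7,8]]); print(t,yw)
print("ribs",wun("w1",c[4],30),t+np.array([np.cos(yw),np.sin(yw)])*-70)
E
```

```text
(array([522.77345045, 214.7076337 ]), np.float64(1.2210730845887392), array([0.8021408 , 0.50710779, 0.72094503, 0.49650482]))
(array([523.23675868, 213.4013049 ]), np.float64(1.2187414267192218), array([1.03415992, 0.41455773, 0.90483566, 0.7793852 ]))
[523.04699918 214.03912918] 1.2185236679443943
ribs [[498.53469509 149.0750593   30.        ]] [498.89477362 148.33775933]
```

```bash
cat >> h.py <<'E'
t0=np.array([522.8,213.2]); YL=1.2205
ex=np.array([np.cos(YL),np.sin(YL)]); ey=np.array([-ex[1],ex[0]]); QL=quat(YL-np.pi/2)
def L(x,y,z): return np.r_[t0+ex*x+ey*y,z]
def loc(s): d=s["tool_pos"][:2]-t0; return np.array([d@ex,d@ey,s["tool_pos"][2]-80])
def force(bias,n=1): f=env.read_state()["force"]-bias; return np.array([f[:2]@ex,f[:2]@ey,f[2]])
E
python3 - <<'E'
from h import *
env.reach(L(-70,0,135),QL)
env.move_l(L(-70,0,122),rate=60); env.hold(.3)
b=env.read_state()["force"].copy(); np.save("bias.npy",b)
print(b,env.move_l(L(-70,0,104),rate=10,f_stop=3)); env.hold(.2)
s=env.read_state(); print(loc(s),force(b))
z=s["tool_pos"][2]
for i in range(6):
    f=force(b)
    if f[2]>9 or f[2]<-9: break
    z-=.15; env.move_l(L(-70,0,z),rate=10); env.hold(.1); s=env.read_state(); print(round(z,2),loc(s),force(b),s["time_s"])
E
```

```text
[-0.50085509  0.16203193  0.42253641] True
[-6.99831027e+01 -6.10521170e-03  2.97591495e+01] [-0.44403043 -0.85943805  5.45361564]
109.61 [-69.93548642  -0.10667388  29.76845053] [-0.47915114 -0.75954577  4.86119134] 7.2333
109.46 [-69.92620612  -0.13063263  29.74573927] [-1.6646998   0.12755771  5.79648233] 7.5833
109.31 [-69.92722387  -0.12930588  29.71018762] [-1.49610175  1.50032559  7.55496989] 7.9333
109.16 [-69.92527675  -0.15371594  29.66414157] [-1.15297101  0.53476314  9.4838806 ] 8.2833
```

```bash
cat >> h.py <<'E'
def drag(x0,xs,z,b,tgt=15.,lim=21,y=0):
    """press to tgt N (z = commanded TCP height), then drag through the points xs; returns z"""
    env.move_l(L(x0,y,z),rate=10)
    for _ in range(8):
        e=tgt-force(b)[2]
        if abs(e)<1.2: break
        z-=np.clip(e/12,-.4,.4)*.8; env.move_l(L(x0,y,z),rate=10); env.hold(.05)
    print("pressed",round(z,2),force(b).round(1))
    for x in xs:
        env.move_l(L(x,y,z),rate=30); f=force(b); s=env.read_state()
        print(x,loc(s).round(2),f.round(1),round(z,2),round(s["time_s"],1))
        if f[2]>lim or np.linalg.norm(f)>lim+2: z+=.4; env.move_l(L(x,y,z),rate=30)
        else: z-=np.clip((tgt-f[2])/12,-.4,.4)*.6
    return z
E
python3 - <<'E'
from h import *
b=np.load("bias.npy")
print(drag(-70,[-68,-66,-63,-60,-56],109.16,b))
wlook("w2")
E
```

```text
pressed 108.68 [-1.8  1.9 14.1]
-68 [-68.02  -0.21  29.54] [-2.2  1.4 14.6] 108.68 9.4
-66 [-65.6   -0.25  29.56] [ 0.2  1.8 13.5] 108.66 9.6
-63 [-62.52  -0.2   29.53] [-0.2  3.5 14.2] 108.58 9.9
-60 [-59.47  -0.23  29.52] [ 0.3  2.7 14.7] 108.54 10.1
-56 [-55.38  -0.24  29.53] [ 0.3  3.1 14.4] 108.53 10.4
108.49783079455496
```

```bash
python3 - <<'E'
import cv2
a=cv2.imread("pics/w2.png"); cv2.imwrite("pics/w2c.png",cv2.resize(a[100:384,130:390],None,fx=2.1,fy=2.1,interpolation=cv2.INTER_CUBIC))
E
```

```text
(no output)
```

View pics/w2c.png

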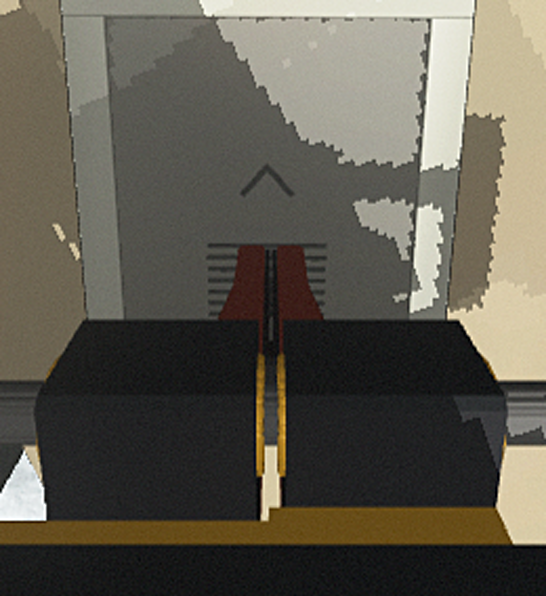

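```bash
python3 - <<'E'
from h import *
for n,p in(("w1",(257.4,180)),("w2",(257,179.2)),("w2",(257,216))):
    w=wun(n,p,29.8)[0]; d=w[:2]-t0; print(n,d@ex,d@ey)
E
```

```text
w1 -36.29213006814067 0.8110950327801181
w2 -21.224474219764737 0.5691111640387891
w2 -43.9504437216102 0.5884113901169332
```

```bash
python3 - <<'E'
from h import *
b=np.load("bias.npy")
z=drag(-56,[-46,-36,-26,-16,-10,-7,-5],108.5,b)
np.save("z.npy",z)
env.move_l(L(-8,0,135),rate=60)
s=env.read_state()
env.reach(L(-70,0,190),QL); wlook("w3"); print(env.read_state()["time_s"])
# battery overhead look
c=np.array([499.5,-54.8]); yb=-.531
set_gripper(60)
env.reach([c[0],c[1],200],quat(yb)); wlook("w4"); print(env.read_state()["time_s"])
a=cv2.imread("pics/w3.png")[100:384,130:390]; d=cv2.imread("pics/w4.png")[150:384,130:390]
o=np.zeros((568,800,3),np.uint8); o[:426,:390]=cv2.resize(a,None,fx=1.5,fy=1.5); d=cv2.resize(d,None,fx=1.5,fy=1.5); o[:d.shape[0],400:790]=d
cv2.imwrite("pics/c34.png",o)
E
```

```text
pressed 108.5 [ 0.7  2.7 14.7]
-46 [-45.29  -0.29  29.53] [ 0.6  3.2 13.7] 108.5 11.2
-36 [-35.26  -0.35  29.55] [ 0.9  2.2 13.8] 108.44 11.7
-26 [-25.19  -0.38  29.52] [ 1.1  2.5 14.2] 108.38 12.2
-16 [-15.14  -0.46  29.55] [ 0.7  2.3 13.8] 108.34 12.7
-10 [-9.08 -0.49 29.54] [ 1.1  3.5 14.3] 108.28 13.0
-7 [-6.13 -0.52 29.55] [-0.4  3.1 14.8] 108.24 13.2
-5 [-5.67 -0.47 29.49] [-7.3 -0.2 17.7] 108.23 13.5
14.575
16.475
```

View pics/c34.png

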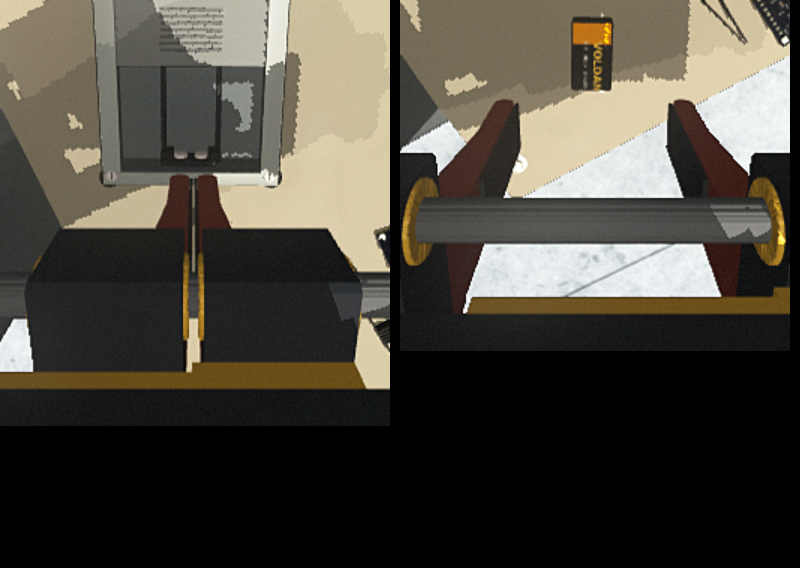

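```bash
python3 - <<'E'
import cv2,numpy as np
a=cv2.imread("pics/w3.png")[130:215,190:315]; d=cv2.imread("pics/w4.png")[150:220,230:285]
o=np.zeros((600,800,3),np.uint8); o[:340,:500]=cv2.resize(a,None,fx=4,fy=4,interpolation=cv2.INTER_CUBIC)
d=cv2.resize(d,None,fx=5,fy=5,interpolation=cv2.INTER_CUBIC); o[:d.shape[0],510:510+d.shape[1]]=d
cv2.imwrite("pics/c34b.png",o)
E
```

```text
(no output)
```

View pics/c34b.png

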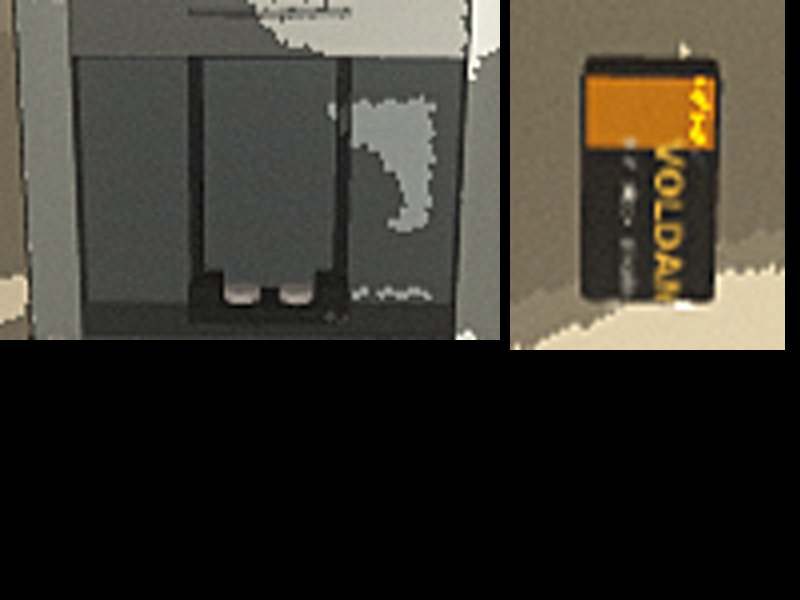

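```bash
python3 - <<'E'
from h import *
P=viewer.camera_params("side"); q=np.linalg.inv(P["pose"])@np.array([499.5,-54.8,8,1]); u=int(P["cx"]-P["fx"]*q[0]/q[2]); v=int(P["cy"]+P["fy"]*q[1]/q[2]); print(u,v)
c=np.array([499.5,-54.8]); yb=-.531; dx=np.array([-np.sin(yb),np.cos(yb)])
p=c-125*dx
env.reach([p[0],p[1],170],quat(yb)); im=wlook("w5"); print(env.read_state()["time_s"])
T=np.load("pics/w5.npy");W=viewer.camera_params("wrist"); q=np.linalg.inv(T)@np.array([*c,8,1]); U=int(W["cx"]-W["fx"]*q[0]/q[2]); V=int(W["cy"]+W["fy"]*q[1]/q[2]); print(U,V)
o=np.zeros((500,800,3),np.uint8)
s=cv2.imread("pics/side0.png")[max(v-35,0):v+35,u-35:u+35]; s=cv2.resize(s,(300,300),interpolation=cv2.INTER_CUBIC); o[:300,500:]=s
V0=max(V-50,0);w=im[V0:V0+100,U-50:U+50]; print(V0,U-50); w=cv2.resize(w,(500,500),interpolation=cv2.INTER_CUBIC); o[:500,:500]=w
cv2.imwrite("pics/c5.png",o)
E
```

```text
230 248
17.1
258 39
0 208
```

View pics/c5.png

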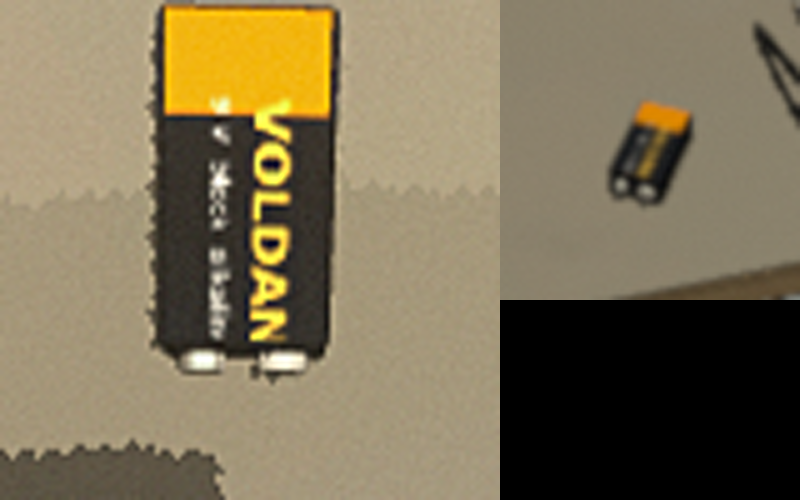

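```bash
python3 - <<'E'
from h import *
l=[(-13,24),(13,24),(13,-22),(-13,-22)]
a=np.array([(160,5),(337,8),(328,352),(157,350)])/5+[207.6,-.4]
b=(np.array([(582,74),(719,74),(716,300),(580,300)])-[510,0])/5+[229.6,149.6]
for n,c in(("w5",a),("w4",b)):
    W=wun(n,c,17)
    f=fit(l,W),
    print(n,f, [np.linalg.norm(W[i]-W[i-1]).round(1) for i in range(4)])
E
```

```text
w5 ((array([497.91753051, -54.98942856]), np.float64(-0.549222130199059), array([0.38845219, 0.28608385, 0.15793479, 0.07569466])),) [np.float64(46.0), np.float64(25.3), np.float64(45.9), np.float64(26.0)]
w4 ((array([498.46741295, -54.52241654]), np.float64(-0.5393370015381207), array([0.78301729, 0.53126318, 0.75956917, 0.60193913])),) [np.float64(44.8), np.float64(25.6), np.float64(44.8), np.float64(26.5)]
```

```bash
python3 - <<'E'
from h import *
q=quat(-.546); c=[498.1,-54.9]
set_gripper(46)
env.reach([*c,140],q); env.move_l([*c,88],rate=80,f_stop=8)
set_gripper(10); s=env.read_state(); print(s["tool_pos"],s["width"],s["grip_force"],s["time_s"])
env.move_l([*c,185],rate=150)
env.reach(L(-55,0,185),QL); s=env.read_state(); print(s["width"],s["time_s"],loc(s))
wlook("w6")
env.move_l(L(-55,0,125),rate=120); env.hold(.2); b=env.read_state()["force"].copy()
print(env.move_l(L(-55,0,94.8),rate=35,f_stop=5)); s=env.read_state(); print(loc(s),force(b),s["width"],s["time_s"])
E
```

```text
[498.34713684 -54.91337735  88.37217751] 25.779166063722652 30.000812709331512 19.375
25.926238699844745 21.05 [-5.57879969e+01  7.25476309e-02  1.04374220e+02]
True
[-55.20863515   0.28200018  15.39147431] [0.5004376  0.47857625 5.55456453] 25.765351555581912 22.7583
```

```bash
python3 - <<'E'
from h import *
set_gripper(38); env.hold(.3)
s=env.read_state(); print(s["width"],loc(s))
env.move_l(L(-55,0,150),rate=80); set_gripper(0)
env.reach(L(-70,0,190),QL); im=wlook("w7"); print(env.read_state()["time_s"])
cv2.imwrite("pics/w7c.png",cv2.resize(im[130:215,190:315],None,fx=5,fy=5,interpolation=cv2.INTER_CUBIC))
E
```

```text
38.18090951013681 [-55.47795284   0.6430014   14.9920393 ]
25.375
```

View pics/w7c.png

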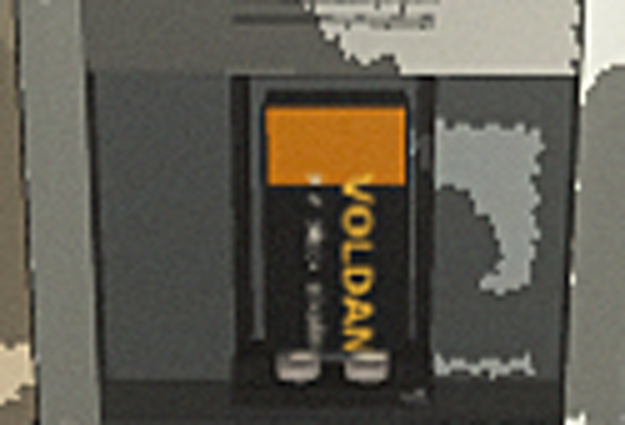

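```bash
python3 - <<'E'
from h import *
env.reach(L(-5,0,135),QL); env.move_l(L(-5,0,122),rate=60); env.hold(.3)
b=env.read_state()["force"].copy()
print(env.move_l(L(-5,0,104),rate=10,f_stop=3)); env.hold(.2); s=env.read_state(); print(loc(s),force(b))
drag(-5,[-7,-9,-12,-20,-30,-40,-50,-56,-60,-63,-66,-68,-70,-71.5,-72.5],s["tool_pos"][2]-.1,b)
E
```

```text
True
[-5.00995980e+00 -1.33878657e-02  2.97594505e+01] [0.37756217 0.59798661 5.7067795 ]
pressed 108.55 [-1.8  2.8 14.7]
-7 [-6.49 -0.22 29.61] [ 0.6  2.6 12.4] 108.55 29.6
-9 [-8.35 -0.23 29.56] [ 1.7  3.3 12.7] 108.42 29.8
-12 [-11.38  -0.24  29.57] [ 1.5  4.4 14.2] 108.3 30.1
-20 [-19.5   -0.19  29.52] [ 1.   3.9 15.4] 108.26 30.5
-30 [-29.57  -0.15  29.52] [-0.   3.4 15.3] 108.28 30.9
-40 [-39.62  -0.09  29.51] [ 1.   3.3 16.8] 108.29 31.4
-50 [-4.969e+01 -1.000e-02  2.950e+01] [ 1.1  4.8 15.8] 108.38 31.9
-56 [-5.572e+01 -1.000e-02  2.953e+01] [ 0.7  4.  16.2] 108.42 32.3
-60 [-5.973e+01  3.000e-02  2.952e+01] [ 0.7  3.5 14.7] 108.48 32.5
-63 [-6.252e+01 -2.000e-02  2.954e+01] [ 1.5  5.  14. ] 108.47 32.8
-66 [-65.21  -0.42  29.56] [ 1.1  2.5 13.8] 108.42 33.0
-68 [-67.74  -0.4   29.5 ] [-1.3  1.7 16.1] 108.36 33.3
-70 [-69.58  -0.35  29.53] [ 0.8  2.9 15.9] 108.41 33.5
-71.5 [-70.46  -0.48  29.57] [ 3.9  4.3 13.1] 108.46 33.8
-72.5 [-70.88  -0.65  29.58] [ 7.8  4.4 11.8] 108.36 34.0
```

```bash
python3 - <<'E'
from h import *
env.move_l(L(-70,0,135),rate=60)
env.reach(L(-30,0,260),QL); im=wlook("w8"); print(env.read_state()["time_s"])
c=np.vstack([im[40:240,190:330],]); d=cv2.imread("pics/w1.png")[40:240,190:330]
cv2.imwrite("pics/w8c.png",cv2.resize(np.hstack([d,c])[75:],None,fx=2.85,fy=4,interpolation=cv2.INTER_CUBIC))
# image shift of chevron/rib region against w1, by matching
a=cv2.cvtColor(cv2.imread("pics/w1.png"),6); g=cv2.cvtColor(im,6)
for n,(x0,y0,x1,y1) in {"chevron":(250,176,266,192),"ribs":(240,197,276,216),"label":(230,80,285,130)}.items():
    r=cv2.matchTemplate(g[y0-12:y1+12,x0-12:x1+12],a[y0:y1,x0:x1],cv2.TM_CCOEFF_NORMED); print(n,cv2.minMaxLoc(r)[1::2])
E
```

```text
35.2917
chevron (0.828715980052948, (5, 16))
ribs (0.6095361709594727, (12, 14))
label (0.9096203446388245, (12, 14))
```

View pics/w8c.png

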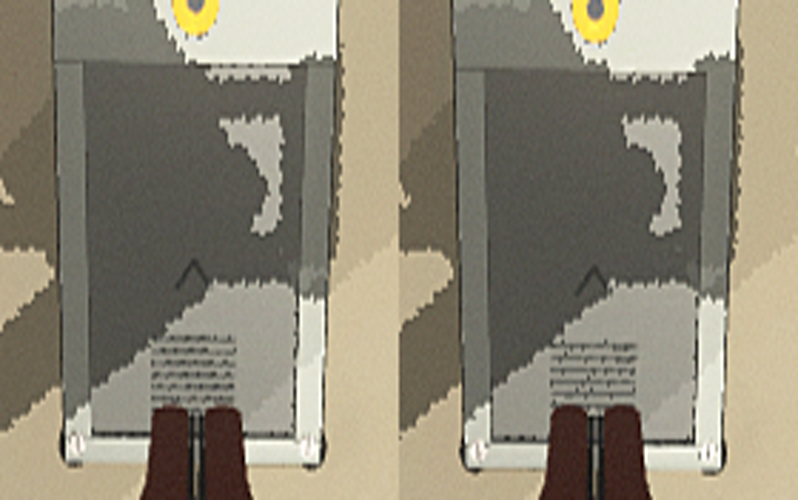

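```bash
python3 -c "
from h import *
print(workorder.sign_off(), env.read_state()['time_s'])"
```

```text
the job is handed in; nothing more can be done
the job is handed in; nothing more can be done
```

The job is handed in at about 35 s of the 72 s allowed: the battery sits in the cradle with its snaps towards the contact block and the shutter is shut to within about 1 mm by camera. The highest force I read on the shutter was about 19 N, and sign-off returned no verdict.

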